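# Show the base of a new conical flask to the inspection camera

### The arm

A 7-joint arm with a two-finger parallel gripper is mounted at the origin on the work surface. World frame = base frame: x ahead of the robot, y to its left, z up, the work surface at z = 0. Lengths are in m, angles in rad, forces in N, time in s.
With the tool pointing down it reaches from about 0.425 to 0.925 m from the base axis. Payload 6.8 kg.
Tool frame: the origin (TCP) lies at the very end of the fingers, on their centre line; the grasp point (between the pads) lies 19 mm behind it; z points along the fingers, x is the direction in which the jaws open and shut, and the axes are right-handed (so a half turn about z gives the same grasp; the last joint's range is limited). The gripper opens to 85 mm and grips with 20 to 120 N. Pads are 22 mm wide; open, the fingers measure 114 mm over their backs; the gripper's body (76 mm by 85 mm) begins 54 mm behind the grasp point. The pads swing forward as they close: fully open they stand 13 mm farther back than shut.
Start: joints at [1.177, 0.477, 0.022, 1.555, -0.011, 1.109, -0.083], TCP at [0.19, -0.648, 0.231] pointing down, gripper open.
Joint ranges: [-2.96, 2.96], [-0.34, 2.1], [-1.41, 1.46], [0.24, 2.44], [-1.37, 4.51], [0.17, 1.92], [-2.96, 2.96]. Speed limits (rad/s): [2.39, 2.39, 3.14, 3.14, 3.14, 3.14, 3.14].

### API

Orientations are given as a rotation vector (axis times angle).
In Python, from bench import get_obs, imaging, hand_in gives the robot as it stands.
- The arm moves only by the tool send_rows, never from a script. Its argument "motion" is a list of rows, each an object with "dp": the shift along the world's x, y, z in m, a list of three; "rot": the turn, a rotation vector about the world's x, y, z in rad, a list of three; "grip": the finger opening in m, from 0 to 0.0854. In form: [{"dp": [dx, dy, dz], "rot": [ax, ay, az], "grip": grip}, ...]. A call has 1 to 20 rows; each row shifts and turns the pose as measured when the row begins; what a row does not reach is not made up. A row lasts 1/8 s, in which the tool goes at most 62.5 mm and 10.7 degrees, less where a joint would pass 70% of its speed; a pose out of reach is approached as far as the arm can. A call is refused whole if a number of a shift passes 0.0625 or a number of a turn 0.188, either way. A call with a gripper value outside its range is refused whole. The fingers move at their own pace and stop on an object; "grip_force" is the grip in N (left out, the last holds). Time passes only in rows, so rows that do not move let the fingers close. It gives the time, the measured TCP pose, the force and the opening at its end, in the units of the state.
- get_obs(): the state, without advancing time (a new reading comes with each control period).
- imaging.grab_frame(name): name is "side" or "top" or "wrist"; returns a dict with "img" (384x512x3 uint8, red, green, blue), "fx", "fy", "cx", "cy" (pixels), "R" (3x3) and "t" (3): a world point X has camera coordinates R X + t. Camera axes: x right, y down, z forward; pixel columns grow to the right and rows downward; lengths in m; the calibration is good to about 2 mm. A picture is of the moment at which its call begins. There is no depth.
- hand_in(): hands the job in, once; it reports no verdict.
The state is a dict: "clock": time; "joints": joint angles; "qvel": joint speeds; "tau": joint torques, N m; "tcp_pos": TCP position; "orientation": TCP orientation; "contact_force": force on the tool from outside, world axes, zero at the start; "moment": the same for the moment, N m; "grip_width": finger opening in m.
Only numpy, scipy, OpenCV 4.12 (cv2) and the standard library are available. Lean on these libraries where they do the work, as an engineer would, in place of code of your own. Each camera call takes 0.05 s, during which the arm holds its last target. There are 200 camera calls.

### The job

A carton of new glassware has come in and its pieces are being checked for cracked bases. Take the large conical flask out of the carton and hold it up to the inspection camera, base towards the lens: the middle of the base 12 cm straight out in front of the lens, the base square to the camera's line of sight. Finish while holding it still there, in the air and in the gripper alone (do not put it down or let go); leave the other three pieces standing in their cells and do not touch the camera.

Things in the scene. Friction and masses are not known exactly. Their poses are not given: they have to be found in the camera images.
- flask_center (a point): the large conical flask, clear glass, 0.14 kg, tallest piece in the carton: 144 mm high, flat base 85 mm across, cone from 11 to 102 mm above the base, then a straight round neck 34 mm across up to 138 mm (grip here), rim 39 mm across to the top. Point on its axis half-way up, 72 mm above the base; z from base to mouth. It stands upright in any one of the carton's four cells
- flask_base (a point): the middle of the underside of the large flask's flat base; same axes (z from base to mouth)
- lens (a point): middle of the front glass of the inspection camera: grey 36 mm box, black lens in a ring light (70 mm across, white face, flush with the glass), in an aluminium yoke on a steel plate; looks up at a slant, 54 to 70 degrees above level, roughly towards the robot. x points straight out along the line of sight, y is level. The head tilts stiffly in the yoke: do not move it
- camera_stand: base plate and yoke of the inspection camera, fixed to the bench: plate 130 x 110 x 10 mm, yoke 92 mm high, tilt axis 76 mm above the bench with the front glass 45 mm ahead of it. Origin under the middle of the plate; the camera looks towards its -x side
- carton: opened cardboard carton fixed to the bench, 202 x 202 mm, walls 72 mm high and 4 mm thick, flaps folded down outside (standing out up to 35 mm), floor 4 mm thick, crossed dividers 62 mm high making four cells 95 mm square, centres 49.5 mm off the middle in x and y; one piece of glassware stands in each. Origin under its centre
- small_flask_center (a point): bystander in the carton: a small conical flask, 102 mm high, base 64 mm, neck 25 mm across; its point half-way up on its axis, 51 mm above its base
- beaker_center (a point): bystander in the carton: a beaker, 96 mm high, 74 mm across; its point half-way up on its axis, 48 mm above its base
- bottle_center (a point): bystander in the carton: a reagent bottle with a grey screw cap, 100 mm high, 56 mm across; its point half-way up on its axis, 50 mm above its base
Not all that is in view belongs to the job. What is shaped like the part that bears small_flask_center but yellow is not meant. What is shaped like the part that bears flask_center but pink is not meant.

How it is judged:
On the way:
1. the large flask is lifted clear out of the carton, in the gripper (height (world z) of flask_base above 0.085 m and contact force between flask and the fingers above 0.5 N and contact force between flask and carton below 0.05 N), for 0.2 s.
At the end, for the whole second after the job is handed in: Gripper alone holds the flask at rest in the air: middle of base 100 to 140 mm out from the front glass, within 18 mm of the line of sight (level and square to it), axis within 0.19 rad of that line; other pieces upright in their cells (30 mm, 0.25 rad), camera unmoved (5 mm) (x of flask_base in the frame of lens between 0.1 and 0.14 m and y of flask_base in the frame of lens between -0.018 and 0.018 m and z of flask_base in the frame of lens between -0.018 and 0.018 m and angle between the z axis of flask_base and the x axis of lens, either way round below 0.19 rad and x of flask_center in the frame of lens above 0.16 m and contact force between flask and the fingers above 0.5 N and contact force between flask and camera_stand below 0.05 N and contact force between flask and carton below 0.05 N and linear speed of flask below 0.015 m/s and angular speed of flask below 0.15 rad/s and height (world z) of flask_base above 0.12 m and distance of lens from where it was at the start of the episode below 0.005 m and distance of each of small_flask_center, beaker_center, bottle_center from where it was at the start of the episode below 0.03 m and angle between each of small_flask_center, beaker_center, bottle_center's own z axis and vertical below 0.25 rad); the arm keeps its last pose, push and grip.
It fails at once if another piece of glassware is knocked over or lifted from its cell (distance of any of small_flask_center, beaker_center, bottle_center from where it was at the start of the episode above 0.05 m or angle between any of small_flask_center, beaker_center, bottle_center's own z axis and vertical above 0.5 rad).
It fails at once if the camera is touched by the robot or the flask with more than 1 N (contact force between camera_stand and anything else above 1 N).
It also fails if it takes over 35 s, if anything falls off the work surface, if the arm or the gripper's body presses on something with over 40 N, if the wrist force passes 120 N, or if a joint passes its speed limit or range.

## Working session

There is one attempt and no reset: what is moved stays moved. The work goes in short steps, Python scripts to look and compute and a tool call to move; the robot and the scene stay as the last step left them, time stands still between calls to the robot, and variables do not carry over. Pictures are saved under pics/ and viewed, about 8 in all and at most 12, crops included, and the job is handed in when it is done.

Besides the shell and the picture viewer there is one more tool, called after "Emit:" as name(argument=value, ...) on one line, values as JSON. send_rows: Moves the arm, as the interface text tells. Its arguments: {"type":"object","properties":{"motion":{"type":"array","items":{"type":"object","properties":{"dp":{"type":"array","items":{"type":"number"}},"rot":{"type":"array","items":{"type":"number"}},"grip":{"type":"number"}}}},"grip_force":{"type":"number"}},"required":["motion"]}

```bash
ls; mkdir -p pics; python3 - <<'E'
from bench import get_obs, imaging
import cv2, numpy as np, pickle
o=get_obs(); print({k:np.round(v,3) for k,v in o.items()})
F={}
for n in("side","top"):
    f=imaging.grab_frame(n); F[n]=f
    cv2.imwrite(f"pics/{n}0.png",cv2.resize(f["img"][:,:,::-1],(800,600),interpolation=cv2.INTER_CUBIC))
    print(n,f["fx"],f["fy"],f["cx"],f["cy"],np.round(f["R"],3).tolist(),np.round(f["t"],3), "C",np.round(-f["R"].T@f["t"],3))
pickle.dump(F,open("f0.pkl","wb"))
E
```

```text
pics
{'clock': np.float64(0.0), 'joints': array([ 1.177,  0.478,  0.022,  1.556, -0.012,  1.109, -0.083]), 'qvel': array([ 0.   , -0.   , -0.   ,  0.   , -0.   , -0.002, -0.   ]), 'tau': array([-1.0000e-03, -5.9645e+01,  1.6070e+00, -2.8119e+01,  1.2000e-02,
        9.0000e-03, -0.0000e+00]), 'tcp_pos': array([ 0.19 , -0.647,  0.23 ]), 'orientation': array([-2.514e+00,  1.882e+00,  2.000e-03]), 'contact_force': array([ 0.154, -0.602,  0.081]), 'moment': array([-0.013,  0.033, -0.021]), 'grip_width': np.float64(0.085)}
side 481.89437905084867 481.89437905084867 255.5266587147081 197.4824751538431 [[-0.87, -0.493, -0.009], [-0.256, 0.466, -0.847], [0.422, -0.734, -0.532]] [0.458 0.182 1.187] C [-0.055  1.013  0.789]
top 466.72678550821456 466.72678550821456 261.6052206684945 191.19154490118652 [[0.004, -1.0, 0.021], [-0.987, -0.007, -0.158], [0.158, -0.02, -0.987]] [0.02  0.528 1.381] C [0.303 0.052 1.446]
```

View pics/top0.png

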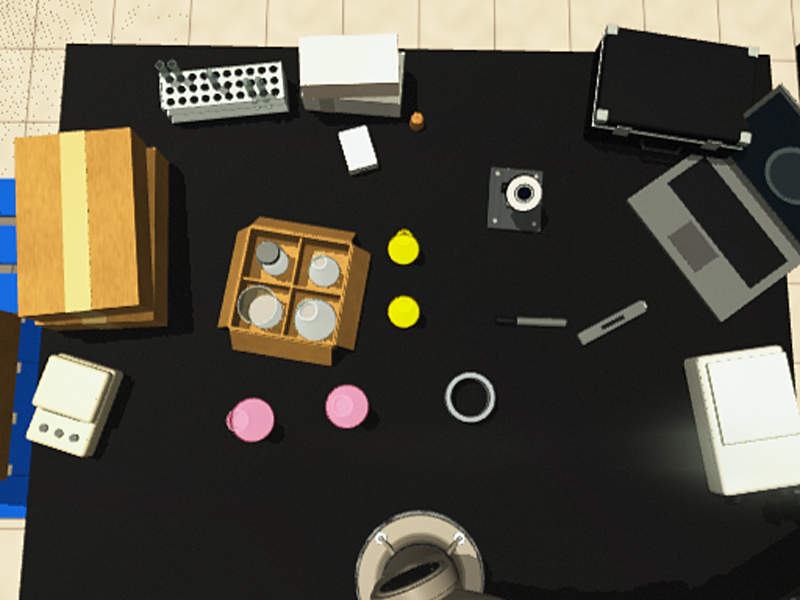

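View pics/side0.png

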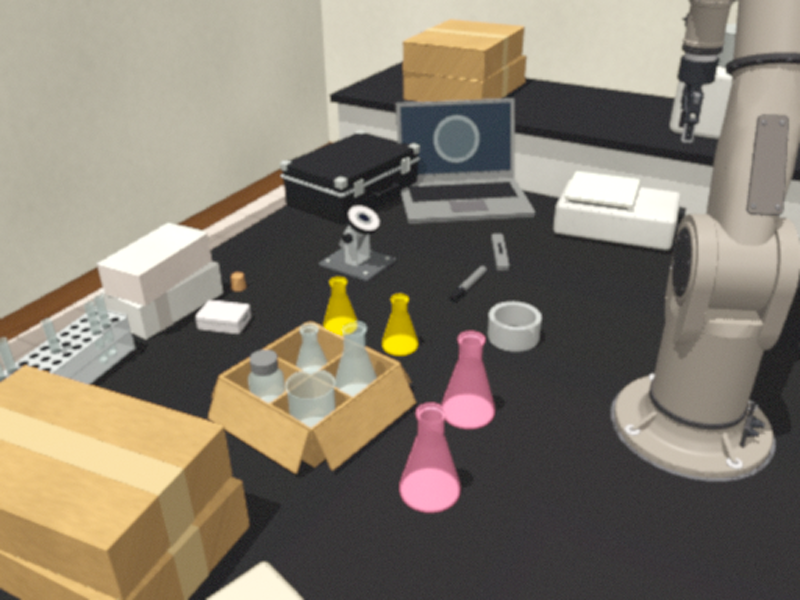

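The top view (800x600 scale) shows the carton at about (297,290). Two clear flasks stand in it: the one at (314,318) is larger, nearest the robot and right, and the one at (322,270) is smaller. The camera's ring light is at (523,193). In the side view the flask at (355,355) rises highest and the smaller one is at (310,347). The yellow and pink flasks outside the carton are not meant. Next I'll take enlarged crops to confirm this and get pixels.

```bash
cat > h.py <<'E'
import numpy as np, cv2, pickle
def ray(f,u,v):
    d=np.array([(u-f["cx"])/f["fx"],(v-f["cy"])/f["fy"],1.]); d=f["R"].T@d
    return -f["R"].T@f["t"], d/np.linalg.norm(d)
def plane(f,u,v,z):
    c,d=ray(f,u,v); return c+d*(z-c[2])/d[2]
def tri(*rs):
    A=sum(np.eye(3)-np.outer(d,d) for c,d in rs); b=sum((np.eye(3)-np.outer(d,d))@c for c,d in rs)
    X=np.linalg.solve(A,b); return X,[np.linalg.norm((np.eye(3)-np.outer(d,d))@(X-c)) for c,d in rs]
def proj(f,X):
    p=f["R"]@X+f["t"]; return np.array([f["fx"]*p[0]/p[2]+f["cx"],f["fy"]*p[1]/p[2]+f["cy"]])
E
python3 - <<'E'
from h import *
F=pickle.load(open("f0.pkl","rb"))
def crop(n,u0,v0,w,h,W,H):
    c=cv2.resize(F[n]["img"][v0:v0+h,u0:u0+w,::-1],(W,H),interpolation=cv2.INTER_CUBIC)
    for k in range(0,w,10): cv2.line(c,(k*W//w,0),(k*W//w,5 if (u0+k)%50 else 14),(0,0,255),1)
    for k in range(0,h,10): cv2.line(c,(0,k*H//h),(5 if (v0+k)%50 else 14,k*H//h),(0,0,255),1)
    return c
a=np.hstack([crop("top",140,130,100,75,400,300),crop("side",130,195,140,105,400,300)])
b=np.hstack([crop("top",300,95,60,60,300,300),crop("side",195,125,70,60,350,300),np.zeros((300,150,3),np.uint8)])
cv2.imwrite("pics/crop.png",np.vstack([a,b]))
for n,(u0,v0,w,h) in dict(top=(310,100,40,40),side=(215,125,40,30)).items():
    im=F[n]["img"][v0:v0+h,u0:u0+w]; m=((im.min(2)>150)).astype(np.uint8)
    cs,_=cv2.findContours(m,cv2.RETR_EXTERNAL,cv2.CHAIN_APPROX_NONE)
    for c in cs:
        if len(c)>15: e=cv2.fitEllipse(c); print(n,np.add(e[0],(u0,v0)),e[1:],cv2.contourArea(c))
E
```

```text
top [335.01034927 123.0487442 ] ((20.475976943969727, 22.788753509521484), 39.279998779296875) 353.0
side [232.43046379 139.02710152] ((12.802440643310547, 20.376724243164062), 115.3564224243164) 203.0
```

View pics/crop.png

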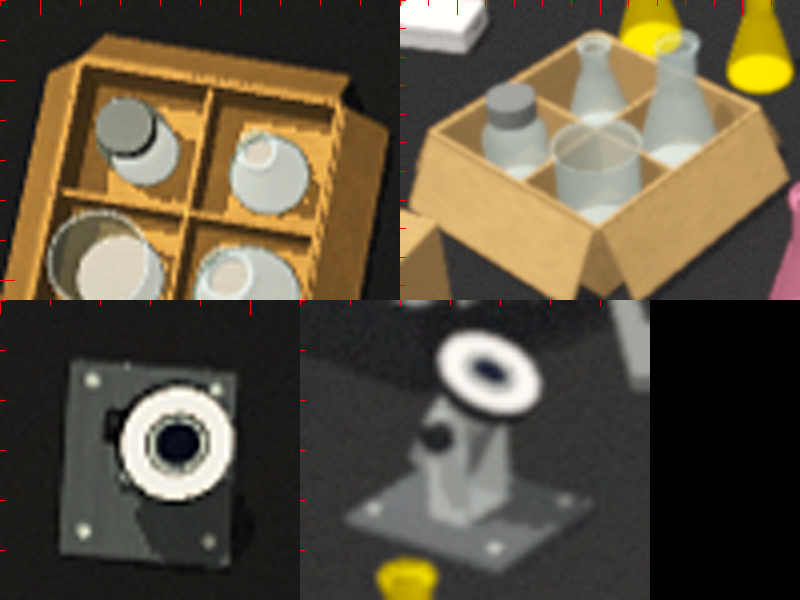

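The crop confirms it. The large clear flask is in the near-right cell, with its mouth at top px (198,200) and side px (226.6,210.7), and it is the tallest and largest piece. The small clear flask is the far-right one. Camera ring centres are top (335,123) and side (232.4,139). Next: positions and the ring normal, using a closed-form circle pose from the ellipses.

```bash
cat >> h.py <<'E'
def ring(f,u0,v0,w,h,thr=150,s=8):
    im=f["img"][v0:v0+h,u0:u0+w].min(2)
    g=cv2.resize(im,None,fx=s,fy=s,interpolation=cv2.INTER_CUBIC)
    cs,_=cv2.findContours((g>thr).astype(np.uint8),cv2.RETR_EXTERNAL,cv2.CHAIN_APPROX_NONE)
    c=cv2.convexHull(max(cs,key=cv2.contourArea)); 
    (x,y),ax,an=cv2.fitEllipse(max(cs,key=cv2.contourArea))
    return ((x+.5)/s-.5+u0,(y+.5)/s-.5+v0),(ax[0]/s,ax[1]/s),an
def circle(f,e,r):
    (x,y),(a,b),an=e; t=np.radians(an); c,s=np.cos(t),np.sin(t)
    T=np.array([[c,s,-(c*x+s*y)],[-s,c,s*x-c*y],[0,0,1]])
    Q=T.T@np.diag([4/a**2,4/b**2,-1])@T
    K=np.array([[f["fx"],0,f["cx"]],[0,f["fy"],f["cy"]],[0,0,1]])
    w,V=np.linalg.eigh(K.T@Q@K)          # w: - , small+, large+
    l3,l2,l1=w; out=[]
    for sg in(1,-1):
        n=sg*np.sqrt((l1-l2)/(l1-l3))*V[:,2]+np.sqrt((l2-l3)/(l1-l3))*V[:,0]
        C=(sg*np.sqrt((l1-l2)/(l1-l3))*l3*V[:,2]+np.sqrt((l2-l3)/(l1-l3))*l1*V[:,0])*r/np.sqrt(-l1*l3)
        for k in(1,-1):
            if (k*C)[2]>0: C=k*C;break
        if n@C>0:n=-n
        out.append((f["R"].T@(C-f["t"]),f["R"].T@n))
    return out
def ae(n): return np.degrees([np.arctan2(n[1],n[0]),np.arcsin(n[2])])
E
python3 - <<'E'
from h import *
np.set_printoptions(precision=4,suppress=True)
F=pickle.load(open("f0.pkl","rb")); T,S=F["top"],F["side"]
rs=[]
for thr in(120,150):
  for f,b in((T,(310,100,40,40)),(S,(215,125,40,30))):
    e=ring(f,*b,thr=thr); print(e); rs.append(ray(f,*e[0]))
    for C,n in circle(f,e,.035): print("  C",C,"n",n,ae(n))
print("ring tri",tri(*rs[2:]))
pc=[plane(T,300+x/5,95+(y-300)/5,.01) for x,y in((70,362),(237,374),(230,567),(60,553))]
print("plate",np.array(pc),np.mean(pc,0)); 
for i in range(4): d=pc[(i+1)%4]-pc[i];print(np.linalg.norm(d),np.degrees(np.arctan2(d[1],d[0])))
print("mouth",tri(ray(T,198,200),ray(S,226.6,210.7)),plane(T,198,200,.148),plane(S,226.6,210.7,.148))
q=[plane(T,140+x/4,130+y/4,.072) for x,y in((85,65),(343,104))]; print("carton far wall",q,np.linalg.norm(q[1]-q[0]))
x=q[1]-q[0];print(np.degrees(np.arctan2(x[1],x[0])))
q=plane(T,140+188/4,130+212/4,.062);print("cross",q)
E
```

```text
((334.9801597595215, 123.23628997802734), (21.880556106567383, 22.84714126586914), 44.602203369140625)
  C [ 0.7454 -0.2057  0.0407] n [-0.1556  0.3204  0.9344] [115.9022  69.1341]
  C [ 0.7452 -0.2059  0.0407] n [-0.4232  0.0173  0.9059] [177.6626  64.9407]
((232.43536186218262, 139.04363918304443), (14.285518646240234, 21.77751350402832), 117.23798370361328)
  C [ 0.7141 -0.1813  0.1219] n [-0.4731  0.0673  0.8784] [171.8995  61.4552]
  C [ 0.7142 -0.1808  0.1212] n [-0.1707  0.932  -0.3197] [100.3775 -18.6476]
((334.96826171875, 123.25384330749512), (21.517431259155273, 22.440975189208984), 45.99340057373047)
  C [ 0.7532 -0.2105  0.0152] n [-0.4257  0.0286  0.9044] [176.1564  64.7416]
  C [ 0.7534 -0.2103  0.0152] n [-0.1538  0.3095  0.9384] [116.421   69.7827]
((232.43531036376953, 139.0492525100708), (13.686134338378906, 21.115509033203125), 117.44550323486328)
  C [ 0.7382 -0.2187  0.1009] n [-0.4731  0.0566  0.8792] [173.172   61.5435]
  C [ 0.7384 -0.2183  0.1003] n [-0.163   0.9308 -0.3271] [ 99.9328 -19.0929]
ring tri (array([ 0.7217, -0.1923,  0.1153]), [np.float64(0.0002345850707937789), np.float64(0.00023458507079390944)])
plate [[ 0.8072 -0.1449  0.01  ]
 [ 0.8004 -0.2526  0.01  ]
 [ 0.6726 -0.2449  0.01  ]
 [ 0.6807 -0.1368  0.01  ]] [ 0.7402 -0.1948  0.01  ]
0.10789810981189876 -93.64071825374998
0.1279992909699259 176.55049996691116
0.10841529459066891 85.69450090234527
0.1267407324679532 -3.67810674405991
mouth (array([0.4875, 0.2052, 0.1418]), [np.float64(0.002050672944113758), np.float64(0.002050672944113522)]) [0.4848 0.2035 0.148 ] [0.4844 0.2133 0.148 ]
carton far wall [array([0.6582, 0.3269, 0.072 ]), array([0.6298, 0.1323, 0.072 ])] 0.19668000322819337
-98.30534026229591
cross [0.5481 0.2477 0.062 ]
```

Lens is at about (0.722,-0.192,0.115), with normal azimuth about 176° and elevation about 63.5°. These agree with the plate, the 76+45·sin e height and the allowed range. The flask axis is at about (0.486,0.206), and the cell centre predicts (0.492,0.206). I'll move along an arc with the tool x radial.

```bash
python3 - <<'E'
import numpy as np
n=18; az=np.radians(np.linspace(-73.6,22.5,n+1)); r=np.linspace(.675,.53,n+1)
p=np.c_[r*np.cos(az),r*np.sin(az)]; print(np.round(np.diff(p,axis=0),3).tolist(), np.diff(az)[0])
E
```

```text
[[0.056, 0.028], [0.053, 0.033], [0.049, 0.037], [0.045, 0.041], [0.04, 0.045], [0.035, 0.048], [0.03, 0.05], [0.025, 0.052], [0.02, 0.054], [0.014, 0.054], [0.009, 0.055], [0.004, 0.055], [-0.002, 0.054], [-0.007, 0.053], [-0.011, 0.051], [-0.016, 0.049], [-0.02, 0.047], [-0.024, 0.044]] 0.09318118950925292
```

Emit:
send_rows(motion=[{"dp": [0.05, 0.03, 0.015], "rot": [0, 0, 0.09], "grip": 0.085}, {"dp": [0.055, 0.02, 0.015], "rot": [0, 0, 0.09], "grip": 0.085}])

```text
clock: 0.35
tcp_pos: [0.2896, -0.5976, 0.2585]
orientation: [2.668, -1.657, -0.012]
contact_force: [0.5, -0.5, -0.0]
grip_width: 0.0851
```

```bash
python3 -c "
from bench import get_obs
import numpy as np
print({k:np.round(v,3) for k,v in get_obs().items()})"
```

```text
{'clock': np.float64(0.35), 'joints': array([ 1.052,  0.442, -0.039,  1.545,  0.022,  1.162, -0.104]), 'qvel': array([-0.497, -0.018, -0.235, -0.235,  0.142,  0.265, -0.083]), 'tau': array([  4.664, -59.031,   2.194, -26.923,  -0.078,  -0.105,   0.112]), 'tcp_pos': array([ 0.29 , -0.598,  0.259]), 'orientation': array([ 2.668, -1.657, -0.012]), 'contact_force': array([ 0.465, -0.466, -0.047]), 'moment': array([-0.037, -0.1  , -0.041]), 'grip_width': np.float64(0.085)}
```

Emit:
send_rows(motion=[{"dp": [0.048, 0.036, 0.005], "rot": [0, 0, 0.094], "grip": 0.085}, {"dp": [0.045, 0.041, 0.005], "rot": [0, 0, 0.094], "grip": 0.085}, {"dp": [0.042, 0.045, 0.005], "rot": [0, 0, 0.094], "grip": 0.085}, {"dp": [0.04, 0.048, 0.005], "rot": [0, 0, 0.094], "grip": 0.085}, {"dp": [0.035, 0.05, 0.005], "rot": [0, 0, 0.094], "grip": 0.085}, {"dp": [0.03, 0.052, 0.005], "rot": [0, 0, 0.094], "grip": 0.085}, {"dp": [0.025, 0.054, 0.005], "rot": [0, 0, 0.094], "grip": 0.085}, {"dp": [0.02, 0.055, 0.005], "rot": [0, 0, 0.094], "grip": 0.085}, {"dp": [0.014, 0.055, 0], "rot": [0, 0, 0.09], "grip": 0.085}, {"dp": [0, 0, 0], "rot": [0, 0, 0], "grip": 0.085}])

```text
clock: 1.6
tcp_pos: [0.596, -0.1437, 0.2965]
orientation: [3.12, -0.363, -0.014]
contact_force: [-0.2, 0.0, 0.2]
grip_width: 0.0849
```

```bash
python3 - <<'E'
from bench import get_obs, imaging
import cv2, numpy as np, pickle
o=get_obs(); print({k:np.round(o[k],3) for k in("clock","joints","tcp_pos","orientation")})
f=imaging.grab_frame("wrist"); pickle.dump(f,open("w1.pkl","wb"))
cv2.imwrite("pics/w1.png",f["img"][:,:,::-1])
from h import proj
print(proj(f,np.array([.7217,-.1923,.1153])),-f["R"].T@f["t"],f["R"][2],f["fx"])
E
```

```text
{'clock': np.float64(1.6), 'joints': array([ 0.44 ,  0.358, -0.402,  1.604,  0.146,  1.219, -0.222]), 'tcp_pos': array([ 0.596, -0.144,  0.296]), 'orientation': array([ 3.12 , -0.363, -0.014])}
[388.04023329 189.43106647] [ 0.61481146 -0.06489585  0.43841329] [-0.08028447 -0.30608735 -0.94861211] 331.96292642127594
```

View pics/w1.png

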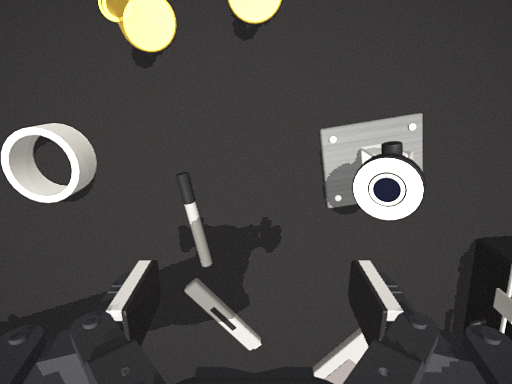

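The wrist view shows the ring at (388,188), and the triangulated lens predicts (388,189), so they agree. On to above the flask.

Emit:
send_rows(motion=[{"dp": [-0.006, 0.053, 0], "rot": [0, 0, 0.09], "grip": 0.085}, {"dp": [-0.01, 0.053, 0], "rot": [0, 0, 0.09], "grip": 0.085}, {"dp": [-0.015, 0.052, 0], "rot": [0, 0, 0.09], "grip": 0.085}, {"dp": [-0.018, 0.05, 0], "rot": [0, 0, 0.09], "grip": 0.085}, {"dp": [-0.02, 0.05, 0], "rot": [0, 0, 0.09], "grip": 0.085}, {"dp": [-0.02, 0.048, 0], "rot": [0, 0, 0.09], "grip": 0.085}, {"dp": [-0.022, 0.045, 0], "rot": [0, 0, 0.09], "grip": 0.085}, {"dp": [0, 0, 0], "rot": [0, 0, 0], "grip": 0.085}])

```text
clock: 2.65
tcp_pos: [0.4803, 0.1973, 0.2934]
orientation: [3.071, 0.601, -0.016]
contact_force: [1.0, -0.8, 0.3]
grip_width: 0.085
```

```bash
python3 - <<'E'
from bench import get_obs, imaging
from h import *
np.set_printoptions(precision=4,suppress=True)
w=pickle.load(open("w1.pkl","rb"))
for thr in(120,150):
  e=ring(w,340,140,95,85,thr); print(e)
  for C,n in circle(w,e,.035): print(C,n,ae(n))
o=get_obs(); print({k:np.round(o[k],3) for k in("clock","joints","tcp_pos","orientation")})
f=imaging.grab_frame("wrist"); pickle.dump(f,open("w2.pkl","wb"))
cv2.imwrite("pics/w2.png",f["img"][:,:,::-1])
print(proj(f,np.array([.486,.206,.148])),-f["R"].T@f["t"])
E
```

```text
((387.89945220947266, 188.47566604614258), (62.65608215332031, 71.1254653930664), 97.88533782958984)
[ 0.7241 -0.197   0.1023] [-0.4589  0.0377  0.8877] [175.3007  62.5826]
[ 0.7252 -0.1952  0.102 ] [-0.0873  0.6146  0.784 ] [98.0822 51.6287]
((387.9046211242676, 188.4624900817871), (62.31930923461914, 70.81710052490234), 97.93608856201172)
[ 0.7246 -0.1975  0.1009] [-0.4596  0.0349  0.8875] [175.6576  62.5559]
[ 0.7257 -0.1958  0.1006] [-0.0862  0.6167  0.7825] [97.9537 51.4884]
{'clock': np.float64(2.65), 'joints': array([ 0.077,  0.237, -0.691,  1.802,  0.171,  1.175, -0.282]), 'tcp_pos': array([0.48 , 0.197, 0.293]), 'orientation': array([ 3.071,  0.601, -0.016])}
[266.5387 174.0673] [0.4497 0.2743 0.4346]
```

View pics/w2.png

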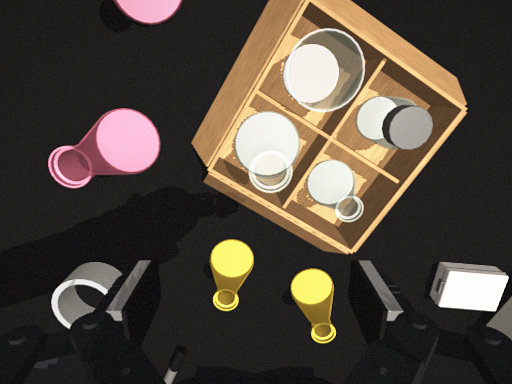

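The wrist view shows the large flask's mouth at (271,171) and base disc at (267,142), with the beaker, bottle and small flask in the other cells. The lens normal refines to azimuth 175.5°, elevation 62.6°.

```bash
python3 - <<'E'
from h import *
np.set_printoptions(precision=4,suppress=True)
f=pickle.load(open("w2.pkl","rb"))
print("mouth",plane(f,271,171,.148),"base",plane(f,267,142,.006))
T=pickle.load(open("f0.pkl","rb"))["top"]
print("2view",tri(ray(f,271,171),ray(T,198,200)))
n=np.array([-.4595,.036,.8876]);L=np.array([.7217,-.1923,.1153])
print("base tgt",L+.12*n,"tcp",L+(.12+.101)*n)
E
```

```text
mouth [0.4886 0.2101 0.148 ] base [0.4879 0.2118 0.006 ]
2view (array([0.4894, 0.2058, 0.1283]), [np.float64(0.0018509901094158278), np.float64(0.0018509901094158144)])
base tgt [ 0.6666 -0.188   0.2218] tcp [ 0.6202 -0.1843  0.3115]
```

Emit:
send_rows(motion=[{"dp": [0.007, 0.011, -0.03], "rot": [0, 0, 0], "grip": 0.085}, {"dp": [0, 0, -0.045], "rot": [0, 0, 0], "grip": 0.085}, {"dp": [0, 0, -0.045], "rot": [0, 0, 0], "grip": 0.085}, {"dp": [0, 0, -0.035], "rot": [0, 0, 0], "grip": 0.085}, {"dp": [0, 0, -0.017], "rot": [0, 0, 0], "grip": 0.085}, {"dp": [0, 0, 0], "rot": [0, 0, 0], "grip": 0.085}])

```text
clock: 3.45
tcp_pos: [0.4968, 0.1902, 0.1154]
orientation: [3.072, 0.549, -0.014]
contact_force: [0.3, 0.3, 0.4]
grip_width: 0.0848
```

```bash
python3 - <<'E'
from bench import imaging
import cv2, numpy as np
a=imaging.grab_frame("wrist")["img"]; s=imaging.grab_frame("side")["img"][150:300,120:320]; t=imaging.grab_frame("top")["img"][120:240,130:250]
c=np.hstack([cv2.resize(a,(512,384))[:, 100:412],cv2.resize(s,(480,360))[:360] if 0 else cv2.copyMakeBorder(cv2.resize(s,(480,360)),0,24,0,0,cv2.BORDER_CONSTANT)])
cv2.imwrite("pics/g1.png",c[:,:,::-1])
E
```

```text
(no output)
```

View pics/g1.png

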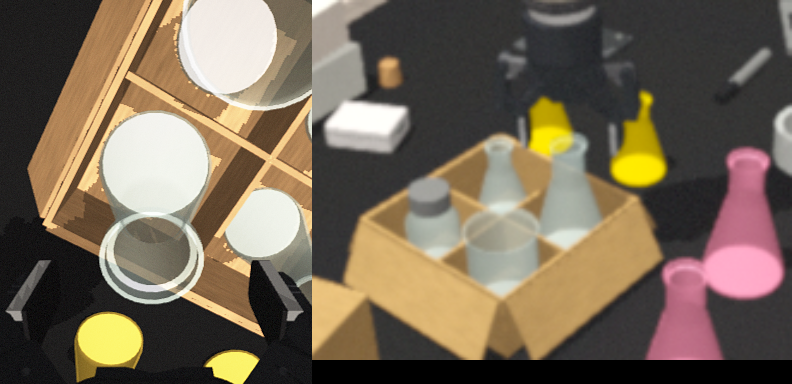

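The side and wrist views show the jaws straddling the neck, centred along the jaw axis. The TCP is about 2 cm short in y because it drifted, so I'll correct that and then close.

Emit:
send_rows(motion=[{"dp": [-0.009, 0.018, -0.004], "rot": [0, 0, 0], "grip": 0.085}, {"dp": [0, 0, -0.004], "rot": [0, 0, 0], "grip": 0.085}, {"dp": [0, 0, 0], "rot": [0, 0, 0], "grip": 0.085}])

```text
clock: 3.98
tcp_pos: [0.4916, 0.2104, 0.1129]
orientation: [3.074, 0.549, 0.004]
contact_force: [-1.1, -0.2, 0.1]
grip_width: 0.0848
```

Emit:
send_rows(motion=[{"dp": [-0.003, -0.002, -0.006], "rot": [0, 0, 0], "grip": 0.085}, {"dp": [0, 0, 0], "rot": [0, 0, 0], "grip": 0.06}, {"dp": [0, 0, 0], "rot": [0, 0, 0], "grip": 0.045}, {"dp": [0, 0, 0], "rot": [0, 0, 0], "grip": 0.02}, {"dp": [0, 0, 0], "rot": [0, 0, 0], "grip": 0.02}, {"dp": [0, 0, 0], "rot": [0, 0, 0], "grip": 0.02}, {"dp": [0, 0, 0], "rot": [0, 0, 0], "grip": 0.02}], grip_force=40)

```text
clock: 4.85
tcp_pos: [0.4896, 0.2069, 0.1073]
orientation: [3.074, 0.546, 0.005]
contact_force: [0.6, 0.5, 0.3]
grip_width: 0.0365
```

```bash
python3 - <<'E'
from bench import imaging,get_obs
import cv2, numpy as np
a=imaging.grab_frame("wrist")["img"]; s=imaging.grab_frame("side")["img"][150:300,120:320]
c=np.hstack([a[:, 100:412],cv2.copyMakeBorder(cv2.resize(s,(480,360)),0,24,0,0,cv2.BORDER_CONSTANT)])
cv2.imwrite("pics/g2.png",c[:,:,::-1]); o=get_obs(); print(o["tcp_pos"],o["grip_width"],o["contact_force"],o["joints"])
E
```

```text
[0.48953053 0.20691058 0.10727727] 0.03667700966778918 [0.41746222 0.15702639 1.2499352 ] [-0.04922803  0.47023024 -0.60035551  1.97412901  0.38756332  0.81412644
 -0.52027386]
```

View pics/g2.png

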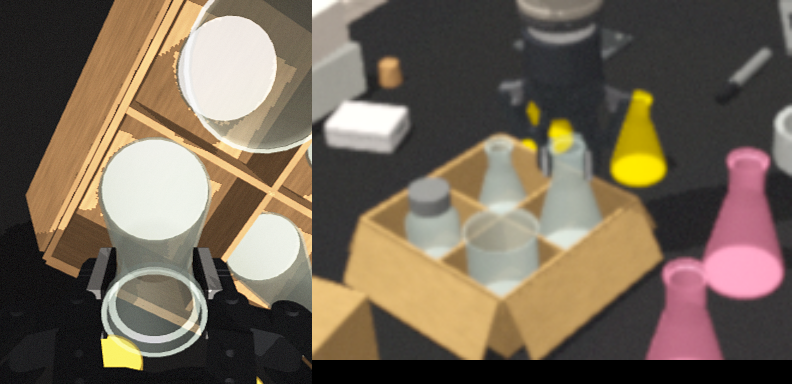

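The neck is between the pads, but the opening reads 36.6 mm against a 34 mm neck. I'll let it settle with more grip and lift slightly.

Emit:
send_rows(motion=[{"dp": [0, 0, 0], "rot": [0, 0, 0], "grip": 0.0}, {"dp": [0, 0, 0], "rot": [0, 0, 0], "grip": 0.0}, {"dp": [0, 0, 0], "rot": [0, 0, 0], "grip": 0.0}, {"dp": [0, 0, 0.015], "rot": [0, 0, 0], "grip": 0.0}, {"dp": [0, 0, 0.015], "rot": [0, 0, 0], "grip": 0.0}], grip_force=60)

```text
clock: 5.58
tcp_pos: [0.4886, 0.2065, 0.1379]
orientation: [3.073, 0.547, 0.001]
contact_force: [-0.5, -0.2, -2.0]
grip_width: 0.0357
```

Emit:
send_rows(motion=[{"dp": [0, 0, 0.03], "rot": [0, 0, 0], "grip": 0.0}, {"dp": [0, 0, 0.035], "rot": [0, 0, 0], "grip": 0.0}, {"dp": [0, 0, 0.035], "rot": [0, 0, 0], "grip": 0.0}, {"dp": [0, 0, 0.035], "rot": [0, 0, 0], "grip": 0.0}, {"dp": [0, 0, 0.03], "rot": [0, 0, 0], "grip": 0.0}, {"dp": [0, 0, 0], "rot": [0, 0, 0], "grip": 0.0}, {"dp": [0, 0, 0], "rot": [0, 0, 0], "grip": 0.0}])

```text
clock: 6.45
tcp_pos: [0.4871, 0.207, 0.3149]
orientation: [3.073, 0.549, 0.01]
contact_force: [-0.6, 0.4, -1.7]
grip_width: 0.0356
```

```bash
python3 - <<'E'
from bench import imaging,get_obs
import cv2, numpy as np, pickle
f=imaging.grab_frame("wrist");a=f["img"]; g=imaging.grab_frame("side"); s=g["img"][90:290,120:320]
c=np.hstack([a[:, 100:412],cv2.resize(s,(384,384))])
pickle.dump((f,g),open("w3.pkl","wb"))
cv2.imwrite("pics/g3.png",c[:,:,::-1]); o=get_obs(); print(o["tcp_pos"],o["orientation"],o["grip_width"],o["contact_force"],o["joints"])
from h import *
R,_=cv2.Rodrigues(o["orientation"]); print(R)
E
```

```text
[0.48715746 0.20706079 0.31452816] [3.07343425 0.54953065 0.00924813] 0.035372658005399564 [ 0.34427218 -0.16970593 -1.91482232] [ 0.05642308  0.22952614 -0.68884363  1.76138475  0.17668482  1.20996673
 -0.32896888]
[[ 0.93803058  0.34642912  0.00924596]
 [ 0.34654406 -0.93785989 -0.01805632]
 [ 0.00241618  0.02014151 -0.99979422]]
```

View pics/g3.png

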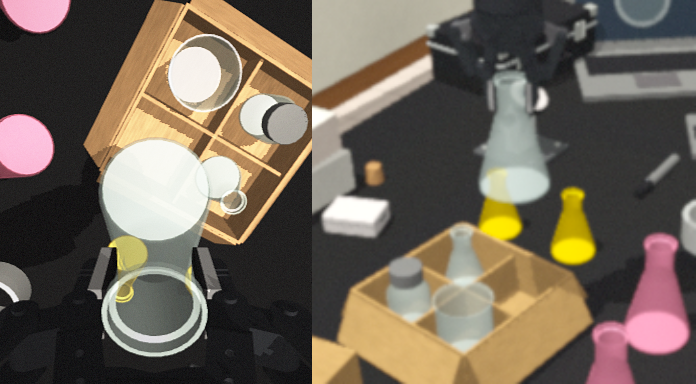

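The flask is lifted clear and upright, and the other pieces are in place. Transit to the camera.

Emit:
send_rows(motion=[{"dp": [0.01, -0.025, 0.01], "rot": [0, 0, -0.05], "grip": 0.0}, {"dp": [0.02, -0.04, 0.01], "rot": [0, 0, -0.08], "grip": 0.0}, {"dp": [0.02, -0.048, 0.01], "rot": [0, 0, -0.08], "grip": 0.0}, {"dp": [0.018, -0.05, 0.01], "rot": [0, 0, -0.08], "grip": 0.0}, {"dp": [0.015, -0.05, 0.0], "rot": [0, 0, -0.08], "grip": 0.0}, {"dp": [0.015, -0.05, 0.0], "rot": [0, 0, -0.08], "grip": 0.0}, {"dp": [0.012, -0.05, 0.0], "rot": [0, 0, -0.08], "grip": 0.0}, {"dp": [0.01, -0.04, 0.0], "rot": [0, 0, -0.06], "grip": 0.0}, {"dp": [0.005, -0.025, 0.0], "rot": [0, 0, -0.04], "grip": 0.0}, {"dp": [0, 0, 0], "rot": [0, 0, 0], "grip": 0.0}])

```text
clock: 7.8
tcp_pos: [0.61, -0.1962, 0.3487]
orientation: [3.081, -0.485, -0.023]
contact_force: [-1.2, 1.3, -2.0]
grip_width: 0.0357
```

```bash
cat > goal.py <<'E'
from bench import get_obs
from h import *
from scipy.spatial.transform import Rotation as Ro
np.set_printoptions(precision=4,suppress=True)
n=np.array([-.4595,.036,.8876]);n/=np.linalg.norm(n);L=np.array([.7217,-.1923,.1153])
o=get_obs();R=Ro.from_rotvec(o["orientation"]).as_matrix();z=R[:,2]
c=np.cross(z,-n);a=np.arcsin(np.linalg.norm(c))
print("t",o["clock"],"tcp",o["tcp_pos"],"q",o["joints"],"w",o["grip_width"])
print("rot left",c/np.linalg.norm(c)*a,"angle",a,"dp left",L+.223*n-o["tcp_pos"])
b=o["tcp_pos"]+.103*z-L; print("base along n",b@n,"lateral",b-(b@n)*n)
E
python3 goal.py
```

```text
t 7.8 tcp [ 0.61   -0.1962  0.3487] q [ 0.4616  0.3722 -0.3579  1.4619  0.1532  1.347  -0.2223] w 0.03565156043764275
rot left [-0.0194 -0.495   0.01  ] angle 0.49550512436707367 dp left [ 0.0092  0.0119 -0.0355]
base along n 0.16773219767355838 lateral [-0.0364 -0.012  -0.0184]
```

Emit:
send_rows(motion=[{"dp": [0.001, 0.002, 0], "rot": [-0.004, -0.08, 0], "grip": 0.0}, {"dp": [0.002, 0.002, -0.003], "rot": [-0.004, -0.1, 0.002], "grip": 0.0}, {"dp": [0.002, 0.002, -0.005], "rot": [-0.004, -0.1, 0.002], "grip": 0.0}, {"dp": [0.002, 0.002, -0.005], "rot": [-0.004, -0.1, 0.002], "grip": 0.0}, {"dp": [0.002, 0.002, -0.005], "rot": [-0.004, -0.08, 0.002], "grip": 0.0}, {"dp": [0, 0, 0], "rot": [0, 0, 0], "grip": 0.0}])

```text
clock: 8.55
tcp_pos: [0.6178, -0.1735, 0.3285]
orientation: [-2.994, 0.441, -0.694]
contact_force: [-0.1, 0.7, -1.1]
grip_width: 0.0355
```

```bash
python3 goal.py
```

```text
t 8.55 tcp [ 0.6178 -0.1735  0.3285] q [ 0.5859  0.1606 -0.4209  1.8553  0.0199  0.6902 -0.1203] w 0.03545441626709893
rot left [-0.0076 -0.0264 -0.0029] angle 0.027659998787977993 dp left [ 0.0015 -0.0107 -0.0153]
base along n 0.13469402174873585 lateral [0.0029 0.0111 0.001 ]
```

Emit:
send_rows(motion=[{"dp": [0.001, -0.006, -0.007], "rot": [-0.004, -0.015, 0], "grip": 0.0}, {"dp": [0.001, -0.005, -0.008], "rot": [-0.004, -0.012, 0], "grip": 0.0}, {"dp": [0, 0, 0], "rot": [0, 0, 0], "grip": 0.0}, {"dp": [0, 0, 0], "rot": [0, 0, 0], "grip": 0.0}])

```text
clock: 9.05
tcp_pos: [0.6214, -0.1838, 0.3131]
orientation: [-2.988, 0.434, -0.736]
contact_force: [0.1, 0.2, -2.0]
grip_width: 0.0359
```

```bash
python3 goal.py; python3 - <<'E'
from bench import imaging
from h import *
n=np.array([-.4595,.036,.8876]);n/=np.linalg.norm(n);L=np.array([.7217,-.1923,.1153])
c=[]
for k,(u,v,w,h) in dict(wrist=(100,0,312,384),side=(170,60,120,120)).items():
    f=imaging.grab_frame(k); im=f["img"].copy() 
    pickle.dump(f,open(f"e_{k}.pkl","wb"))
    s=384//h; im=cv2.resize(im[v:v+h,u:u+w],None,fx=384/h,fy=384/h,interpolation=cv2.INTER_CUBIC)
    for d in(0,.12,.264):
        p=(proj(f,L+d*n)-(u,v))*384/h; print(k,d,p/384*h+(u,v)); cv2.drawMarker(im,tuple(int(x) for x in p),(255,0,0),cv2.MARKER_CROSS,10,1)
    c.append(im)
cv2.imwrite("pics/e1.png",np.hstack(c)[:,:,::-1])
E
```

```text
t 9.05 tcp [ 0.6214 -0.1838  0.3131] q [ 0.599   0.1754 -0.4176  1.8839  0.0175  0.6212 -0.0961] w 0.035923788066057824
rot left [-0.0023  0.0005 -0.0012] angle 0.002680241822509825 dp left [-0.0022 -0.0005  0.0001]
base along n 0.11893812128241225 lateral [0.0017 0.0008 0.0009]
wrist 0 [253.6276897  164.04038302]
wrist 0.12 [253.39865389 197.83806672]
wrist 0.264 [252.55470706 322.37513628]
side 0 [232.36740527 139.03351418]
side 0.12 [245.61987912 111.79731798]
side 0.264 [263.61596987  74.81214343]
```

View pics/e1.png

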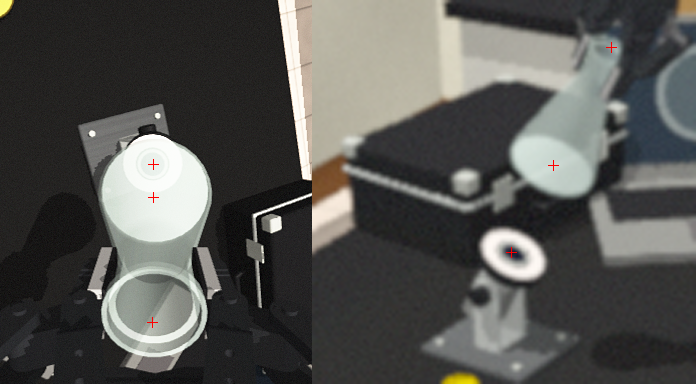

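The flask base points at the lens and sits on the line of sight. The side disc centre matches the predicted marker, while the wrist disc centre is about (256,190) against a predicted (253,198). I'll quantify that offset.

```bash
python3 - <<'E'
from h import *
n=np.array([-.4595,.036,.8876]);n/=np.linalg.norm(n);L=np.array([.7217,-.1923,.1153]);B=L+.12*n
w=pickle.load(open("e_wrist.pkl","rb"));s=pickle.load(open("e_side.pkl","rb"))
ps=(170+552.5*0.3125-312*.3125,60+165*.3125); rw=ray(w,256.5,190.5); rs=ray(s,*ps)
for c,d in(rw,rs): print(np.round(c+d*((B-c)@n)/(d@n)-B,4))
X,r=tri(rw,rs);print("tri-B",np.round(X-B,4),r,"along",(X-L)@n)
E
```

```text
[0.0036 0.0051 0.0017]
[0.0014 0.0005 0.0007]
tri-B [0.0011 0.0047 0.0027] [np.float64(0.002064328063743581), np.float64(0.0020643280637434092)] along 0.1220489002601233
```

Off by about 4 mm, well inside the 18 mm limit. I'll make one small nudge, settle and hand in.

Emit:
send_rows(motion=[{"dp": [-0.003, -0.003, -0.001], "rot": [0, 0, 0], "grip": 0.0}, {"dp": [0, 0, 0], "rot": [0, 0, 0], "grip": 0.0}, {"dp": [0, 0, 0], "rot": [0, 0, 0], "grip": 0.0}, {"dp": [0, 0, 0], "rot": [0, 0, 0], "grip": 0.0}, {"dp": [0, 0, 0], "rot": [0, 0, 0], "grip": 0.0}])

```text
clock: 9.78
tcp_pos: [0.6184, -0.187, 0.3128]
orientation: [-2.988, 0.434, -0.737]
contact_force: [0.3, 0.1, -1.3]
grip_width: 0.0357
```

```bash
python3 goal.py; python3 - <<'E'
from bench import imaging,get_obs
from h import *
a=pickle.load(open("e_wrist.pkl","rb"))["img"].astype(int)[130:384,190:330]; b=imaging.grab_frame("wrist")["img"].astype(int)[130:384,190:330]
print("wrist flask-area diff",abs(a-b).mean(),"qvel",np.abs(get_obs()["qvel"]).max())
s=imaging.grab_frame("side")
F0=pickle.load(open("f0.pkl","rb"))["side"]
for f in(F0,s): print("ring",ring(f,215,125,40,30)[0])
E
```

```text
t 9.775 tcp [ 0.6184 -0.187   0.3128] q [ 0.6077  0.1723 -0.4179  1.8887  0.0096  0.6189 -0.0826] w 0.03566439445429421
rot left [-0.002   0.0014 -0.0011] angle 0.002622544438989128 dp left [0.0009 0.0027 0.0004]
base along n 0.11992346185252545 lateral [-0.0008 -0.0025 -0.0003]
wrist flask-area diff 5.097065991751031 qvel 0.0019779217514584997
ring (232.43531036376953, 139.0492525100708)
ring (232.43403816223145, 139.04489517211914)
```

```bash
python3 -c "
from bench import hand_in
print(hand_in())"
```

```text
the job is handed in; nothing more can be done
None
```

I took the large clear flask out of the near-right cell by its neck, carried it to the inspection camera, tilted it and handed the job in at about 9.8 s. It was still held in the gripper in front of the lens; no verdict was reported.

**Last checks**
- **Position:** the arm pose puts the base about 120 mm out from the lens. The sideways error was about 3 mm by the arm pose. The camera pictures had shown about 4 mm the other way before a final 4 mm nudge, and the two estimates differ by a few mm, well inside the 18 mm limit.
- **Angle:** the tool axis was within 0.003 rad of my measured line of sight. That line itself should be good to a few degrees, and the flask's own tilt in the grip was only checked by eye.
- **Stillness and grip:** joint speeds were at most 0.002 rad/s, and the wrist still read 1.3 to 2 N of load, close to the flask's weight.
- **Camera:** the ring light had not shifted in the side view (under 0.01 px).
- **Other pieces:** the beaker, bottle and small flask were standing in their cells in the picture taken just after the lift. I did not look at them again, and nothing passed near them afterwards.

**Disagreements**
- The gripper opening read about 35.6 mm on the 34 mm neck.
- Ring distance worked out from the ring's apparent size in a single view was up to 10 cm off in height in the top view and about 1.5 cm off in the wrist view. I used the two-view position instead, which agreed with the wrist view to about 1 px.
- The frame comparison before and after the nudge showed a mean difference of 5 grey levels around the flask. I put this down to the nudge moving the wrist camera over the background.

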